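Put the round punches away in their saucers

TASK

Put the four round-footed steel punches away: stand each one upright, flat in the recess of the turned wooden saucer of its own size, the smallest in the smallest and so on up to the largest. Leave the two square-footed punches standing where they are.

Things in the scene. Friction and masses are not known exactly. Their poses are not given: they have to be found in the camera images.
- round_s: the smallest round-footed steel forming punch, loose and standing upright: a round foot 28 mm in diameter and 14 mm thick, and on it a coaxial round stem 22 mm in diameter from 14 to 64 mm height (grip it by the stem); solid steel, about 0.21 kg. Origin at the centre of its underside, z up along the stem.
- round_m: the second smallest round-footed steel forming punch, loose and standing upright: a round foot 40 mm in diameter and 14 mm thick, and on it a coaxial round stem 22 mm in diameter from 14 to 64 mm height (grip it by the stem); solid steel, about 0.28 kg. Origin at the centre of its underside, z up along the stem.
- round_l: the second largest round-footed steel forming punch, loose and standing upright: a round foot 52 mm in diameter and 14 mm thick, and on it a coaxial round stem 22 mm in diameter from 14 to 64 mm height (grip it by the stem); solid steel, about 0.37 kg. Origin at the centre of its underside, z up along the stem.
- round_xl: the largest round-footed steel forming punch, loose and standing upright: a round foot 64 mm in diameter and 14 mm thick, and on it a coaxial round stem 22 mm in diameter from 14 to 64 mm height (grip it by the stem); solid steel, about 0.48 kg. Origin at the centre of its underside, z up along the stem.
- nest_s: the smallest turned pale-wood saucer, fixed to the bench: round, 60 mm outer diameter, 16 mm high, with a round recess 44 mm wide whose floor lies 8 mm above the bench and whose rim wall is 8 mm thick; home of the 28 mm round-footed punch. Origin at the centre of its underside, on the bench; z up.
- nest_m: the second smallest turned pale-wood saucer, fixed to the bench: round, 72 mm outer diameter, 16 mm high, with a round recess 56 mm wide whose floor lies 8 mm above the bench and whose rim wall is 8 mm thick; home of the 40 mm round-footed punch. Origin at the centre of its underside, on the bench; z up.
- nest_l: the second largest turned pale-wood saucer, fixed to the bench: round, 84 mm outer diameter, 16 mm high, with a round recess 68 mm wide whose floor lies 8 mm above the bench and whose rim wall is 8 mm thick; home of the 52 mm round-footed punch. Origin at the centre of its underside, on the bench; z up.
- nest_xl: the largest turned pale-wood saucer, fixed to the bench: round, 96 mm outer diameter, 16 mm high, with a round recess 80 mm wide whose floor lies 8 mm above the bench and whose rim wall is 8 mm thick; home of the 64 mm round-footed punch. Origin at the centre of its underside, on the bench; z up.
- square_a: a square-footed steel punch that is not to be moved, loose and standing upright: square foot 36 x 36 mm, 14 mm thick, with the same 22 mm stem up to 64 mm. Origin at the centre of its underside, z up, x and y along the foot's sides.
- square_b: a square-footed steel punch that is not to be moved, loose and standing upright: square foot 50 x 50 mm, 14 mm thick, with the same 22 mm stem up to 64 mm. Origin at the centre of its underside, z up, x and y along the foot's sides.
Mind the look-alikes: they are no part of the job. Leave any blue or red look-alike of the round_m alone. What is shaped like the nest_s but green is not meant.

How it is judged:
At the end, for the whole second after the job is handed in: Each of the four round-footed punches stands upright (within 0.1 rad) with its foot flat on the recess floor of the saucer of its own size, its axis within 12 mm of the saucer's, released and at rest (horizontal distance between round_s and nest_s below 0.012 m and z of round_s in the frame of nest_s between 0.005 and 0.011 m and angle between each of round_s, round_m, round_l, round_xl's own z axis and vertical below 0.1 rad and linear speed of each of round_s, round_m, round_l, round_xl below 0.02 m/s and contact force between each of round_s, round_m, round_l, round_xl and the fingers below 0.1 N and horizontal distance between round_m and nest_m below 0.012 m and z of round_m in the frame of nest_m between 0.005 and 0.011 m and horizontal distance between round_l and nest_l below 0.012 m and z of round_l in the frame of nest_l between 0.005 and 0.011 m and horizontal distance between round_xl and nest_xl below 0.012 m and z of round_xl in the frame of nest_xl between 0.005 and 0.011 m); the robot touches nothing.
It fails at once if a square-footed punch is moved by more than 20 mm or knocked over (distance of any of square_a, square_b from where it was at the start of the episode above 0.02 m or angle between any of square_a, square_b's own z axis and vertical above 0.4 rad).
It also fails if it takes over 112 s, if anything falls off the work surface, if the arm or the gripper's body presses on something with over 40 N, if the wrist force passes 120 N, or if a joint passes its speed limit or range.

ROBOT

A 7-joint arm with a two-finger parallel gripper is mounted at the origin on the work surface. World frame = base frame: x ahead of the robot, y to its left, z up, the work surface at z = 0. Lengths are in m, angles in rad, forces in N, time in s.
With the tool pointing down it reaches from about 0.425 to 0.925 m from the base axis. Payload 6.8 kg.
Tool frame: the origin (TCP) lies between the finger pads; the fingertips stand r.tip_reach ahead of it and the grasp point (between the pads) lies 11 mm behind it (r.tip_reach is the distance from the TCP to the fingertips, in m); z points along the fingers, y is the direction in which the jaws open and shut (so a half turn about z gives the same grasp; the last joint's range is limited). The gripper opens to 85 mm and grips with 20 to 120 N. Pads are 22 mm wide; open, the fingers measure 114 mm over their backs; the gripper's body (76 mm by 85 mm) begins 54 mm behind the grasp point. The pads swing forward as they close: fully open they stand 13 mm farther back than shut.
Start: joints at [-0.108, 0.477, 0.022, 1.555, -0.011, 1.109, -0.083], TCP at [0.675, 0, 0.239] pointing down, gripper open.
Joint ranges: [-2.96, 2.96], [-0.34, 2.1], [-1.41, 1.46], [0.24, 2.44], [-1.37, 4.51], [0.17, 1.92], [-2.96, 2.96]. Speed limits (rad/s): [2.39, 2.39, 3.14, 3.14, 3.14, 3.14, 3.14].

INTERFACE

Orientations are given as a rotation vector (axis times angle).
In Python, from bench import r, eyes, spotter gives the robot as it stands.
- The arm moves only by the tool carry_out, never from a script. Its argument "series" is text: rows parted by semicolons, each of 5 numbers parted by spaces: the shift along the tool's x, y, z in cm, then the turn about the tool's z in rad, then the opening, from 0 (shut) to 1 (fully open). In form: x y z yaw gripper; .... A call has 1 to 8 rows; each row shifts and turns the commanded pose from where the row before left it, along the tool's axes as they then stand; what a row does not reach is not made up. A row lasts 1/8 s, in which the tool goes at most 62.5 mm and 10.7 degrees, less where a joint would pass 70% of its speed; a pose out of reach is approached as far as the arm can. A call with a gripper value outside its range is refused whole. The fingers move at their own pace and stop on an object; "grip_force" is the grip in N (left out, the last holds). Time passes only in rows, so rows that do not move let the fingers close. It gives the time, the measured TCP pose, the force and the opening at its end, in the units of the state.
- r.get_obs(): the state, without advancing time (a new reading comes with each control period).
- eyes.grab_frame(name): name is "scene" or "side" or "wrist"; returns a dict with "color" (420x560x3 uint8, blue, green, red), "intrinsics" (3x3 intrinsics, pixels), "R" (3x3) and "t" (3): a world point X has camera coordinates R X + t; the wrist camera has in their place "T_tool_cam" (4x4, takes a point from camera to tool coordinates, whose origin is the TCP and whose axes are the flange's). Camera axes: x right, y down, z forward; pixel columns grow to the right and rows downward; lengths in m; the calibration is good to about 2 mm. A picture is of the moment at which its call begins: read the wrist's pose just before it. There is no depth.
- r.hand_in(): hands the job in, once; it reports no verdict.
Trained networks look in a picture, given as the dict that the camera call returned (one of the last four; its "shot" number tells which), for a name from the list of things; names that differ only in an ending like _2 or _b are one class to them, and where a whole thing is asked for, a point or a joint stands for the part that bears it (a point fixed in the world has none). Each returns a list of dicts, best first, with "confidence" (0 to 1); they miss things now and then, are a little off and sometimes report something else, mostly with a low value. They report only what shows in the picture. A call takes as long as a camera call. They do not tell look-alikes from the thing itself.
- spotter.search_frame(picture, query): "uv" ([column, row] in pixels, amid what is visible of it).
- spotter.trace(picture, query): "pixels" (420x560 bool, what is visible of it) and "uv" ([column, row] in pixels, amid what is visible of it).
- spotter.mark_of(picture, query): "uv" ([column, row] in pixels: a listed point, or the origin of a listed thing).
The state is a dict: "clock": time; "joints": joint angles; "qvel": joint speeds; "tau": joint torques, N m; "tcp_pos": TCP position; "orientation": TCP orientation; "contact_force": force on the tool from outside, world axes, zero at the start; "moment": the same for the moment, N m; "grip_width": finger opening in m.
Only numpy, scipy, OpenCV 4.12 (cv2) and the standard library are available. Lean on these libraries where they do the work, as an engineer would, in place of code of your own. Each camera call takes 0.05 s, during which the arm holds its last target.

## Working session

There is one attempt and no reset: what is moved stays moved. The work goes in short steps, Python scripts to look and compute and a tool call to move; the robot and the scene stay as the last step left them, time stands still between calls to the robot, and variables do not carry over. Pictures are saved under pics/ and viewed, and the job is handed in when it is done.

Besides the shell and the picture viewer there is one more tool, called after "Call:" as name(argument=value, ...) on one line, values as JSON. carry_out: Moves the arm, as the interface text tells. Its arguments: {"type":"object","properties":{"series":{"type":"string"},"grip_force":{"type":"number"}},"required":["series"]}

```bash
ls; mkdir -p pics
python3 - <<'E'
from bench import r, eyes, spotter
import cv2
o=r.get_obs(); print(o, r.tip_reach)
for n in ["scene","side","wrist"]:
    p=eyes.grab_frame(n); cv2.imwrite(f"pics/{n}0.png",p["color"]); print(n,{k:v for k,v in p.items() if k!="color"})
E
```

```text
pics
{'clock': 0.0, 'joints': array([-0.10808398,  0.47784756,  0.02235524,  1.55644831, -0.01153703,
        1.10930764, -0.08312446]), 'qvel': array([-2.85076589e-03, -7.11901996e-06,  4.44491570e-04, -6.82680349e-04,
        4.32139311e-05,  5.79688335e-04,  2.82883355e-04]), 'tau': array([-5.45967814e-04, -5.96443820e+01,  1.60769675e+00, -2.81194621e+01,
        1.24063640e-02,  9.39900521e-03,  2.20753498e-05]), 'tcp_pos': array([ 6.74418157e-01, -2.40729335e-05,  2.38295502e-01]), 'orientation': array([-2.22061373e+00, -2.22050459e+00,  2.21509065e-03]), 'contact_force': array([ 0.39786174,  0.34399938, -0.49343033]), 'moment': array([ 0.0106958 , -0.04065617, -0.0292527 ]), 'grip_width': 0.08563471787256635} 0.008
scene {'intrinsics': array([[494.50788499,   0.        , 279.01698966],
       [  0.        , 494.50788499, 205.4165029 ],
       [  0.        ,   0.        ,   1.        ]]), 'R': array([[ 0.62430963,  0.78093078,  0.01961131],
       [ 0.54190679, -0.41486857, -0.73090431],
       [-0.56264956,  0.4669381 , -0.68219813]]), 't': array([-0.34496167, -0.24909494,  1.
[... 255 characters left out ...]
   [-0.34527071, -0.53808842, -0.76892717],
       [ 0.44590913,  0.62687018, -0.63890439]]), 't': array([-0.42447242,  0.22318057,  0.81177982]), 'shot': 2}
wrist {'intrinsics': array([[340.43533864,   0.        , 277.36031557],
       [  0.        , 340.43533864, 205.54866604],
       [  0.        ,   0.        ,   1.        ]]), 'T_tool_cam': array([[-1.04063339e-04, -9.65360267e-01, -2.60920569e-01,
         6.64959193e-02],
       [ 9.99998858e-01, -4.93877743e-04,  1.42842985e-03,
        -1.13432147e-03],
       [-1.50781229e-03, -2.60920122e-01,  9.65359216e-01,
        -1.34328743e-01],
       [ 0.00000000e+00,  0.00000000e+00,  0.00000000e+00,
         1.00000000e+00]]), 'shot': 3}
```

View pics/scene0.png

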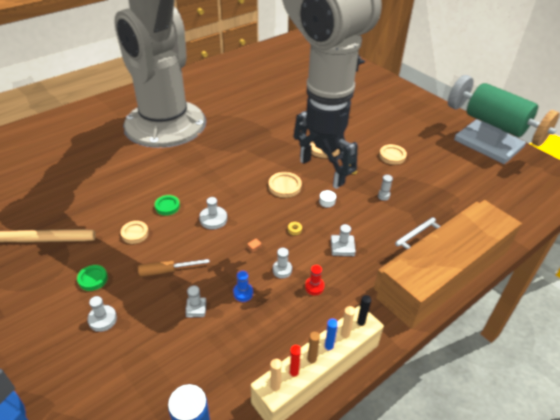

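View pics/side0.png

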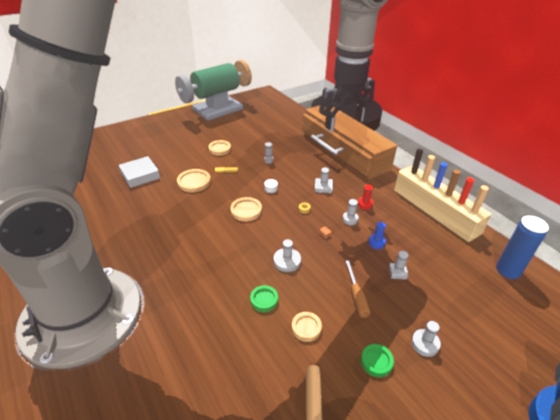

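View pics/wrist0.png

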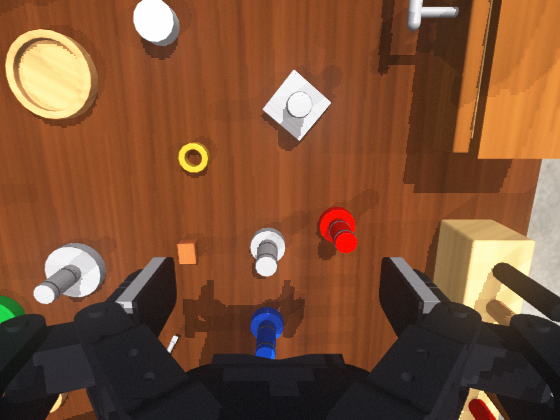

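```bash
cat > h.py <<'E'
import numpy as np, cv2
from scipy.optimize import minimize
def proj(p,X):
    c=np.asarray(X)@p["R"].T+p["t"]; q=c@p["intrinsics"].T; return q[:,:2]/q[:,2:]
def ray(p,uv,z):
    d=np.linalg.solve(p["intrinsics"],[uv[0],uv[1],1.]); Rt=p["R"].T; o=-Rt@p["t"]; d=Rt@d
    return (o+d*(z-o[2])/d[2])[:2]
a=np.linspace(0,2*np.pi,60,endpoint=False)
def cyl(x,y,rr,z0,z1): return np.vstack([np.c_[x+rr*np.cos(a),y+rr*np.sin(a),0*a+z] for z in (z0,z1)])
def render(p,x,y,parts,S=4):
    m=np.zeros((420*S,560*S),np.uint8)
    for rr,z0,z1 in parts:
        h=cv2.convexHull(((proj(p,cyl(x,y,rr,z0,z1))+.5)*S).astype(np.float32)); cv2.fillConvexPoly(m,h.astype(np.int32),255)
    return cv2.resize(m,(560,420),interpolation=cv2.INTER_AREA)/255.
def fit(p,mask,parts):
    v,u=np.nonzero(mask); x0=ray(p,(u.mean(),v.mean()),0.012)
    def c(s):
        R=render(p,s[0]/1000,s[1]/1000,parts); return np.abs(R-mask).sum()/mask.sum()
    b=minimize(c,x0*1000,method="Nelder-Mead",options=dict(initial_simplex=[x0*1000,x0*1000+[8,0],x0*1000+[0,8]],xatol=.1,fatol=1e-4))
    return b.x/1000,b.fun
def punch(d): return [(d/2,0,.014),(.011,.014,.064)]
def nest(d): return [(d/2,0,.016)]
PD=dict(s=.028,m=.040,l=.052,xl=.064); ND=dict(s=.060,m=.072,l=.084,xl=.096)
E
python3 - <<'E'
from bench import r, eyes, spotter
from h import *
import pickle
out={}
for cam in ["side","scene"]:
    p=eyes.grab_frame(cam)
    for q in ["round_s","round_m","round_l","round_xl","nest_s","nest_m","nest_l","nest_xl","square_a","square_b"]:
        D=spotter.trace(p,q)
        for d in D:
            m=d["pixels"]
            if m.sum()<20: continue
            print(cam,q,np.round(d["uv"]),round(d["confidence"],2),m.sum(),np.round(p["color"][m].mean(0)),np.round(ray(p,d["uv"],.012),3))
        out[cam,q]=D
    out[cam]=p
pickle.dump(out,open("d.pkl","wb"))
print(r.get_obs()["clock"])
E
```

```text
side round_s [367. 197.] 0.8 266 [ 49.  57. 197.] [ 0.761 -0.043]
side round_s [379. 237.] 0.78 334 [162.  84.  70.] [ 0.673 -0.18 ]
side round_s [351. 213.] 0.62 307 [169. 169. 178.] [ 0.674 -0.073]
side round_s [430. 341.] 0.61 670 [196. 193. 195.] [ 0.549 -0.445]
side round_s [269. 152.] 0.55 146 [140. 140. 150.] [0.654 0.308]
side round_m [367. 197.] 0.8 266 [ 49.  57. 197.] [ 0.761 -0.043]
side round_m [379. 237.] 0.78 334 [162.  84.  70.] [ 0.673 -0.18 ]
side round_m [351. 213.] 0.62 307 [169. 169. 178.] [ 0.674 -0.073]
side round_m [430. 341.] 0.61 670 [196. 193. 195.] [ 0.549 -0.445]
side round_m [269. 152.] 0.55 146 [140. 140. 150.] [0.654 0.308]
side round_l [367. 197.] 0.8 266 [ 49.  57. 197.] [ 0.761 -0.043]
side round_l [379. 237.] 0.78 334 [162.  84.  70.] [ 0.673 -0.18 ]
side round_l [351. 213.] 0.62 307 [169. 169. 178.] [ 0.674 -0.073]
side round_l [430. 341.] 0.61 670 [196. 193. 195.] [ 0.549 -0.445]
side round_l [269. 152.] 0.55 146 [140. 140. 150.] [0.654 0.308]
side round_xl [289. 258.] 0.7 649 [196. 196. 201.] [ 0.442 -0.115]
side nest_s [376. 360.] 0.89 847 [ 84
[... 2787 characters left out ...]
216. 239.] [0.434 0.1  ]
scene nest_m [ 94. 277.] 0.81 583 [ 71. 169.  37.] [ 0.44  -0.411]
scene nest_l [136. 234.] 0.94 511 [147. 212. 237.] [ 0.378 -0.284]
scene nest_l [392. 155.] 0.91 425 [146. 210. 235.] [0.534 0.418]
scene nest_l [281. 181.] 0.87 687 [152. 216. 239.] [0.434 0.1  ]
scene nest_l [ 94. 277.] 0.81 583 [ 71. 169.  37.] [ 0.44  -0.411]
scene nest_xl [100. 315.] 0.63 708 [190. 192. 189.] [ 0.538 -0.442]
scene square_a [343. 241.] 0.77 585 [190. 192. 189.] [0.688 0.079]
scene square_a [195. 302.] 0.63 461 [163. 165. 160.] [ 0.627 -0.277]
scene square_b [343. 241.] 0.77 585 [190. 192. 189.] [0.688 0.079]
scene square_b [195. 302.] 0.63 461 [163. 165. 160.] [ 0.627 -0.277]
1.25
```

Run:
```python
import pickle
from h import *
out=pickle.load(open("d.pkl","rb"))
for fam,D,mk in (("round",PD,punch),("nest",ND,nest)):
  for cam in ["side","scene"]:
    p=out[cam]
    for q in [fam+"_s",fam+"_xl"]:
      for d in out[cam,q]:
        m=d["pixels"]; 
        if m.sum()<20: continue
        c=p["color"][m].mean(0)
        if fam=="round" and np.ptp(c)>40 or fam=="nest" and c[2]<150: continue
        L=[]
        for k in D:
            x,f=fit(p,m,mk(D[k])); L.append((round(f,3),k,np.round(x,4)))
        L.sort(key=lambda t:t[0]); print(fam,cam,np.round(d["uv"]),L[0],L[1])
```

```text
round side [351. 213.] (np.float64(0.074), 'm', array([ 0.6637, -0.0784])) (np.float64(0.244), 'l', array([ 0.6674, -0.0751]))
round side [430. 341.] (np.float64(0.139), 'l', array([ 0.5433, -0.44  ])) (np.float64(0.179), 'm', array([ 0.5396, -0.4415]))
round side [269. 152.] (np.float64(0.097), 's', array([0.6334, 0.282 ])) (np.float64(0.368), 'm', array([0.6341, 0.2835]))
round side [289. 258.] (np.float64(0.063), 'xl', array([ 0.4378, -0.1101])) (np.float64(0.262), 'l', array([ 0.4358, -0.1152]))
round scene [284. 265.] (np.float64(0.056), 'm', array([ 0.6626, -0.079 ])) (np.float64(0.251), 's', array([ 0.6658, -0.0815]))
round scene [384. 189.] (np.float64(0.241), 's', array([0.6315, 0.2823])) (np.float64(0.596), 'm', array([0.6282, 0.2848]))
round scene [101. 313.] (np.float64(0.131), 'l', array([ 0.5409, -0.4404])) (np.float64(0.179), 'm', array([ 0.5456, -0.4418]))
round scene [213. 218.] (np.float64(0.05), 'xl', array([ 0.4384, -0.1102])) (np.float64(0.224), 'l', array([ 0.4424, -0.1119]))
nest side [305. 325.] (np.float64(0.16), 's', array([ 0.3687, -0.2815])) (np.float64(0.
[... 202 characters left out ...]
s', array([0.5321, 0.4252])) (np.float64(0.169), 'm', array([0.5331, 0.4265]))
nest side [195. 182.] (np.float64(0.107), 'l', array([0.3825, 0.3012])) (np.float64(0.121), 'xl', array([0.3845, 0.303 ]))
nest scene [136. 234.] (np.float64(0.054), 's', array([ 0.3679, -0.2828])) (np.float64(0.392), 'm', array([ 0.3654, -0.2794]))
nest scene [392. 155.] (np.float64(0.068), 'm', array([0.5311, 0.426 ])) (np.float64(0.229), 's', array([0.5325, 0.4234]))
nest scene [281. 181.] (np.float64(0.047), 'l', array([0.4482, 0.104 ])) (np.float64(0.221), 'm', array([0.4511, 0.1026]))
nest scene [100. 315.] (np.float64(0.325), 's', array([ 0.5381, -0.4391])) (np.float64(0.57), 'm', array([ 0.5324, -0.4379]))
```

Run:
```python
import cv2,numpy as np
s=cv2.imread("pics/side0.png"); c=s[120:370,170:460]; cv2.imwrite("pics/crop1.png",cv2.resize(c,None,fx=2.4,fy=2.4,interpolation=cv2.INTER_CUBIC))
```

```text
(no output)
```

View pics/crop1.png

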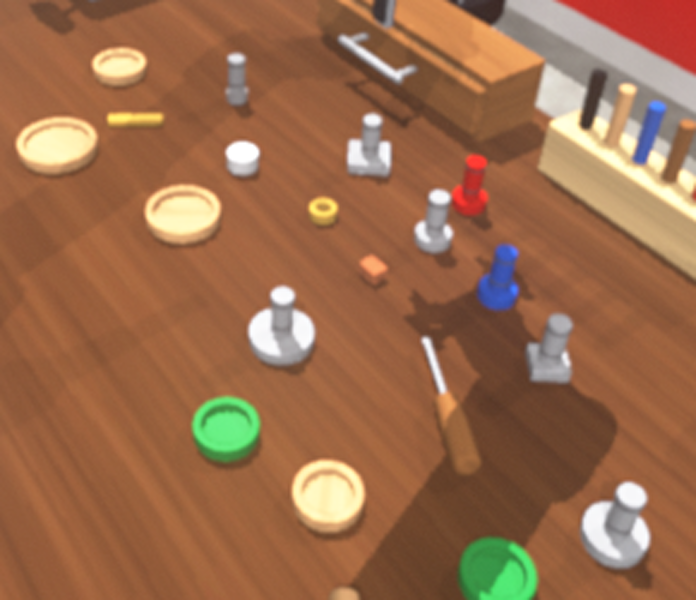

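Steel round punches in the side view: s (268,152), m (351,211), l (427,340), xl (287,255). They fit their diameters, and red (367,197) and blue (379,237) are excluded by colour. Pale saucers: m (220,148), xl (194,180), l (246,209), s (307,327). The green ones at (264,299) and (377,360) are excluded. The enlarged crop confirms this, so I'll start with round_m.

Call:
carry_out(series="-4 -0.6 0 0 0.6; -3.9 -0.5 0 0 0.6; 0 0 4 0 0.6; 0 0 4 0 0.6; 0 0 0 0 0.6; 0 0 0 0 0.6", grip_force=50)

```text
clock: 2.0
tcp_pos: [0.665, -0.079, 0.1608]
orientation: [2.22, 2.221, 0.002]
contact_force: [-0.3, -0.1, 0.8]
grip_width: 0.0513
```

```bash
cat >> h.py <<'E'
from scipy.spatial.transform import Rotation as Ro
def wrist(r,eyes):
    o=r.get_obs(); p=eyes.grab_frame("wrist"); T=np.eye(4); T[:3,:3]=Ro.from_rotvec(o["orientation"]).as_matrix(); T[:3,3]=o["tcp_pos"]
    C=np.linalg.inv(T@p["T_tool_cam"]); p["R"]=C[:3,:3]; p["t"]=C[:3,3]; return o,p
E
cat > look.py <<'E'
import sys
from bench import r,eyes,spotter
from h import *
o,p=wrist(r,eyes); print(o["tcp_pos"],o["grip_width"],o["clock"])
im=p["color"].copy()
for a_ in sys.argv[2:]:
    fam,k,x,y=a_.split(","); pts=(punch(PD[k]) if fam=="round" else nest(ND[k])+[(ND[k]/2-.008,.016,.016)])
    for rr,z0,z1 in pts:
        for z in (z0,z1): cv2.polylines(im,[proj(p,cyl(float(x),float(y),rr,z,z)[:60]).astype(np.int32)],True,(255,0,255),1)
    for d in spotter.trace(p,fam+"_"+k):
        m=d["pixels"]
        if m.sum()<50: continue
        f=fit(p,m,punch(PD[k]) if fam=="round" else nest(ND[k])); print(a_,np.round(d["uv"]),round(d["confidence"],2),m.sum(),np.round(f[0],4),round(f[1],3))
cv2.imwrite("pics/"+sys.argv[1],im)
E
python3 look.py w1.png round,m,.663,-.0787
```

```text
[ 0.66498379 -0.07900212  0.16081641] 0.05126032453419465 2.0
round,m,.663,-.0787 [368. 170.] 0.95 2286 [ 0.7396 -0.0545] 0.054
round,m,.663,-.0787 [271. 306.] 0.72 2234 [ 0.6603 -0.1821] 0.044
round,m,.663,-.0787 [274. 198.] 0.7 1987 [ 0.6621 -0.0795] 0.037
```

View pics/w1.png

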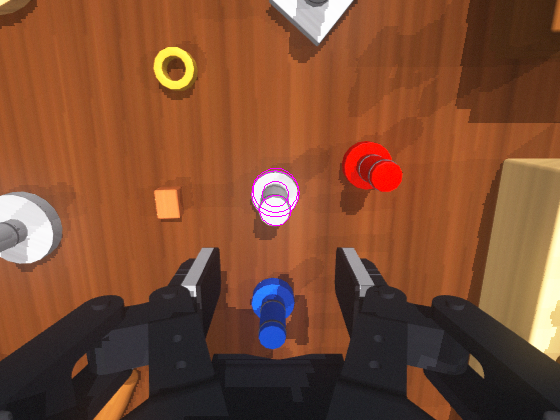

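The overlay sits on the grey punch at (274,198), with red at (370,168) and blue at (272,300) clear of the fingers. Going down.

Call:
carry_out(series="0 -0.3 4 0 0.6; 0 0 4 0 0.6; 0 0 3 0 0.6; 0 0 2 0 0.6; 0 0 0 0 0.6; 0 0 0 0 0; 0 0 0 0 0; 0 0 0 0 0")

```text
clock: 3.1
tcp_pos: [0.6624, -0.0791, 0.0311]
orientation: [2.22, 2.22, 0.003]
contact_force: [0.3, -0.1, 6.3]
grip_width: 0.0208
```

Call:
carry_out(series="0 0 0 0 0; 0 0 0 0 0; 0 0 -2 0 0; 0 0 -3 0 0; 0 0 -3 0 0; 0 0 -3 0 0; 0 0 0 0 0")

```text
clock: 3.98
tcp_pos: [0.6627, -0.0792, 0.1429]
orientation: [2.219, 2.218, 0.006]
contact_force: [0.1, -0.7, -2.5]
grip_width: 0.0205
```

Call:
carry_out(series="2 0 0 0 0; 4 -1 0 0 0; 4 -1 0 0 0; 4 -1 0 0 0; 4 -1 0 0 0; 4 -1 0 0 0; 4 -1 0 0 0; 4 -1 0 0 0")

```text
clock: 4.97
tcp_pos: [0.5886, 0.2237, 0.1376]
orientation: [-2.218, -2.222, 0.004]
contact_force: [0.6, 0.4, -2.9]
grip_width: 0.0207
```

Call:
carry_out(series="4 -1 0 0 0; 4 -1 0 0 0; 4 -1 0 0 0; 3 -2 0 0 0; 2 0 0 0 0; 0 0 0 0 0; 0 0 0 0 0")

```text
clock: 5.85
tcp_pos: [0.5417, 0.3892, 0.1387]
orientation: [2.223, 2.219, -0.002]
contact_force: [1.1, -0.2, -3.0]
grip_width: 0.0207
```

```bash
python3 look.py w2.png nest,m,.531,.426 nest,xl,.3845,.303
```

```text
[0.54173664 0.38923696 0.13867663] 0.02070200796188931 5.85
nest,m,.531,.426 [260. 152.] 0.87 7125 [0.5302 0.426 ] 0.025
nest,xl,.3845,.303 [ 85. 286.] 0.58 7134 [0.3818 0.3009] 0.423
```

View pics/w2.png

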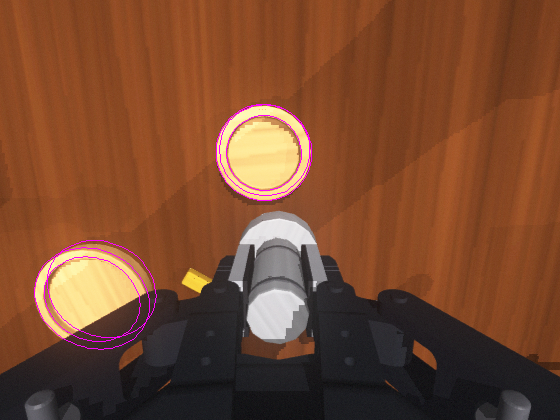

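Call:
carry_out(series="2 -0.6 0 0 0; 1.7 -0.6 0 0 0; 0 0 3 0 0; 0 0 2 0 0; 0 0 0 0 0; 0 0 0 0 0")

```text
clock: 6.75
tcp_pos: [0.5295, 0.4284, 0.09]
orientation: [2.222, 2.221, 0.002]
contact_force: [0.7, -1.2, -3.0]
grip_width: 0.0211
```

```bash
python3 look.py w3.png nest,m,.5302,.426
```

```text
[0.52950548 0.42838975 0.0899677 ] 0.021111154314096197 6.75
nest,m,.5302,.426 [279. 204.] 0.59 5370 [0.5301 0.4262] 0.802
```

View pics/w3.png

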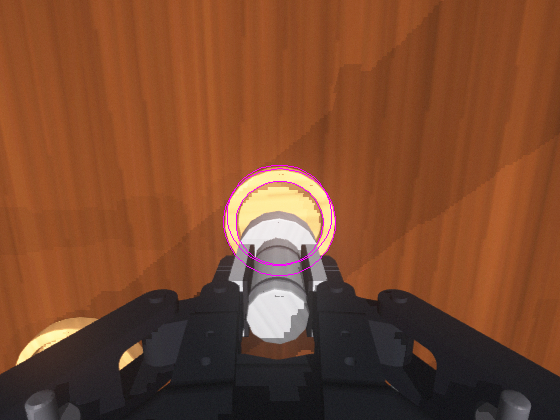

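Aligned over nest_m. The opening needs only a small release, so I'll lower 5.0 cm and correct y by −2 mm.

Call:
carry_out(series="-0.2 0 2 0 0; 0 0 2 0 0; 0 0 0.9 0 0; 0 0 0 0 0; 0 0 0.1 0 0; 0 0 0 0 0")

```text
clock: 7.6
tcp_pos: [0.5289, 0.426, 0.0391]
orientation: [-2.221, -2.221, 0.0]
contact_force: [-0.0, 0.2, -1.7]
grip_width: 0.0207
```

Call:
carry_out(series="0 0 0.05 0 0; 0 0 0 0 0.5; 0 0 0 0 0.5; 0 0 0 0 0.6; 0 0 -2 0 0.6; 0 0 -4 0 0.6; 0 0 -4 0 0.6; 0 0 0 0 0.6")

```text
clock: 8.6
tcp_pos: [0.5314, 0.428, 0.1445]
orientation: [2.222, 2.221, 0.014]
contact_force: [-0.0, -0.6, -0.6]
grip_width: 0.0512
```

Call:
carry_out(series="0 0 -5 0 0.6; -2 0 0 0 0.6; -2 0 0 0 0.6; -3 2 0 0 0.6; -3 3 0 0 0.6; -3 3 0 0 0.6; 0 0 0 0 0.6; 0 0 0 0 0.6")

```text
clock: 9.6
tcp_pos: [0.608, 0.2953, 0.1876]
orientation: [-2.221, -2.22, 0.003]
contact_force: [0.1, 0.3, 0.3]
grip_width: 0.051
```

```bash
python3 look.py w4.png round,s,.6325,.282
python3 - <<'E'
from bench import r,eyes,spotter
from h import *
import cv2
for n in ["side","scene"]:
    p=eyes.grab_frame(n); cv2.imwrite("pics/%s4.png"%n,p["color"])
    for q,pp in (("nest_xl",nest(.096)),):
        for d in spotter.trace(p,q): print(n,q,np.round(d["uv"]),d["confidence"],d["pixels"].sum(),fit(p,d["pixels"],pp))
    for d in spotter.mark_of(p,"round_m"): print(n,"mark",np.round(d["uv"]),ray(p,d["uv"],.008),round(d["confidence"],2))
E
```

```text
[0.60803736 0.29528159 0.18758344] 0.05097485243990013 9.6
round,s,.6325,.282 [306. 209.] 0.66 1080 [0.6304 0.2809] 0.102
round,s,.6325,.282 [178.  30.] 0.63 2728 [0.5278 0.4254] 0.287
side nest_xl [193. 178.] 0.62 576 (array([0.38174465, 0.30280711]), np.float64(0.1207856753812636))
side nest_xl [397. 266.] 0.18 376 (array([ 0.65272587, -0.2571764 ]), np.float64(2.084115561118064))
side mark [427. 345.] [ 0.53950864 -0.44762434] 0.82
side mark [220. 148.] [0.52936675 0.41887684] 0.76
side mark [365. 205.] [ 0.73267496 -0.06364029] 0.75
side mark [396. 273.] [ 0.62470999 -0.28591954] 0.71
side mark [375. 247.] [ 0.64317069 -0.1979674 ] 0.55
scene nest_xl [325. 147.] 0.77 647 (array([0.38270506, 0.30007224]), np.float64(0.06576355426250871))
scene mark [101. 316.] [ 0.53911136 -0.4403342 ] 0.92
scene mark [314. 287.] [ 0.74269768 -0.05793216] 0.8
scene mark [396. 155.] [0.53945405 0.42928925] 0.78
scene mark [245. 290.] [ 0.66152321 -0.17756044] 0.64
scene mark [384. 194.] [0.63146537 0.28004688] 0.56
scene mark [134. 233.] [ 0.36988213 -0.2845594 ] 0.49
```

View pics/w4.png

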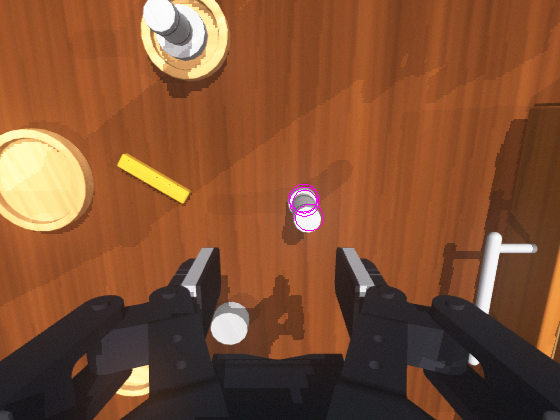

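View pics/scene4.png

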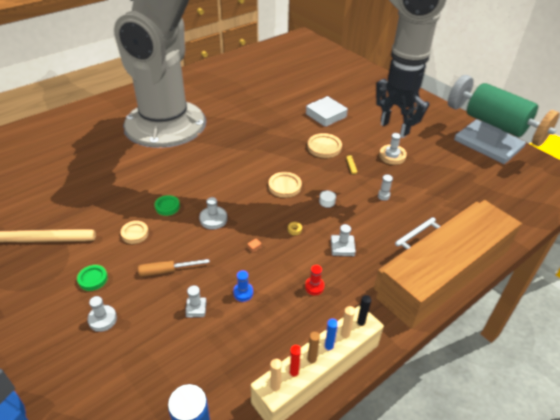

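Call:
carry_out(series="-1.4 2.35 0 0 0.6; 0 0 3 0 0.6; 0 0 4 0 0.6; 0 0 4 0 0.6; 0 0 2 0 0.6; 0 0 0 0 0.6; 0 0 0 0 0.6")

```text
clock: 10.88
tcp_pos: [0.6337, 0.2826, 0.0605]
orientation: [2.221, 2.221, 0.004]
contact_force: [0.1, 0.3, -0.5]
grip_width: 0.0508
```

Call:
carry_out(series="-0.1 -0.2 1.5 0 0.6; 0 0 1.4 0 0.6; 0 0 0 0 0.6; 0 0 0 0 0; 0 0 0 0 0; 0 0 0 0 0; 0 0 0 0 0; 0 0 0 0 0")

```text
clock: 11.88
tcp_pos: [0.631, 0.2812, 0.0303]
orientation: [2.221, 2.221, 0.001]
contact_force: [0.8, -0.3, 2.4]
grip_width: 0.0209
```

Call:
carry_out(series="0 0 -2 0 0; 0 0 -3 0 0; 0 0 -3 0 0; 0 0 -3 0 0; 0 0 0 0 0")

```text
clock: 12.5
tcp_pos: [0.6321, 0.2818, 0.1436]
orientation: [2.221, 2.22, 0.009]
contact_force: [0.4, 0.1, -2.2]
grip_width: 0.0208
```

Call:
carry_out(series="-2 -1 -1 0 0; -4 -2 -1 0 0; -4 -2 0 0 0; -4 -2 0 0 0; -4 -2 0 0 0; -4 -2 0 0 0; -4 -2 0 0 0; -4 -2 0 0 0")

```text
clock: 13.5
tcp_pos: [0.4789, -0.0203, 0.1591]
orientation: [-2.221, -2.221, 0.002]
contact_force: [0.7, -0.4, -1.8]
grip_width: 0.0206
```

Call:
carry_out(series="-4 -2 0 0 0; -4 -2 0 0 0; -4 -2 0 0 0; -4 -1 0 0 0; -4 -2 0 0 0; 0 0 0 0 0; 0 0 0 0 0")

```text
clock: 14.38
tcp_pos: [0.3901, -0.2184, 0.1594]
orientation: [-2.221, -2.22, 0.0]
contact_force: [-0.4, 0.7, -1.3]
grip_width: 0.021
```

Call:
carry_out(series="-2 -0.6 0 0 0; -2 -0.6 0 0 0; 0 0 2 0 0; 0 0 2 0 0; 0 0 0 0 0; 0 0 0 0 0")

```text
clock: 15.12
tcp_pos: [0.3792, -0.2584, 0.1202]
orientation: [2.22, 2.223, 0.001]
contact_force: [0.7, 0.8, -2.1]
grip_width: 0.0213
```

```bash
python3 look.py w5.png nest,s,.368,-.282
```

```text
[ 0.37915926 -0.2584074   0.12020262] 0.021288829404710337 15.125
nest,s,.368,-.282 [207.  90.] 0.97 6680 [ 0.3319 -0.1769] 0.03
nest,s,.368,-.282 [252. 219.] 0.67 2476 [ 0.3665 -0.282 ] 1.075
```

View pics/w5.png

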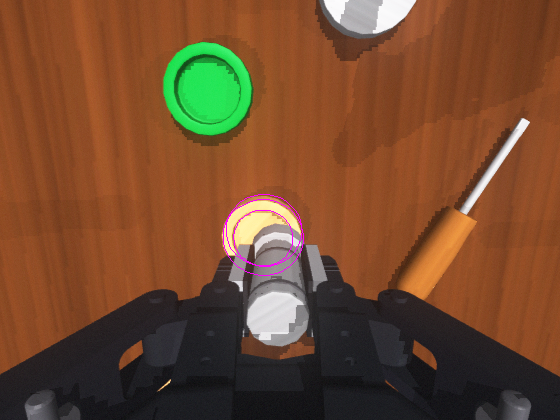

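Call:
carry_out(series="-1.2 -0.6 0 0 0; -1.2 -0.6 0 0 0; 0 0 2 0 0; 0 0 2 0 0; 0 0 0 0 0; 0 0 0 0 0")

```text
clock: 15.98
tcp_pos: [0.3665, -0.2838, 0.0804]
orientation: [2.222, 2.22, 0.0]
contact_force: [0.0, -0.8, -1.5]
grip_width: 0.0208
```

Call:
carry_out(series="0.15 0.1 2 0 0; 0 0 1 0 0; 0 0 1.1 0 0; 0 0 0 0 0; 0 0 0 0 0")

```text
clock: 16.6
tcp_pos: [0.3675, -0.2816, 0.0389]
orientation: [2.222, 2.221, 0.0]
contact_force: [0.6, -0.8, -1.3]
grip_width: 0.0211
```

```bash
python3 look.py w6.png nest,s,.3675,-.282
```

```text
[ 0.36753372 -0.28159472  0.03887291] 0.021100512186787806 16.6
nest,s,.3675,-.282 [198.  42.] 0.67 11254 [ 0.3314 -0.1762] 0.019
nest,s,.3675,-.282 [276. 220.] 0.58 4791 [ 0.3661 -0.2814] 1.361
```

View pics/w6.png

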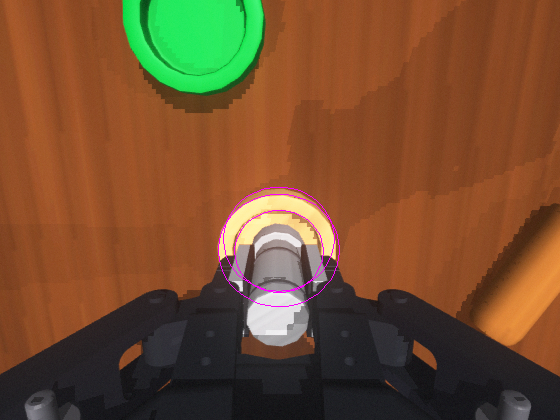

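Call:
carry_out(series="0 0 0.05 0 0; 0 0 0 0 0.5; 0 0 0 0 0.5; 0 0 0 0 0.6; 0 0 -2 0 0.6; 0 0 -3 0 0.6; 0 0 -4 0 0.6; 0 0 0 0 0.6")

```text
clock: 17.7
tcp_pos: [0.3692, -0.2826, 0.1308]
orientation: [2.218, 2.217, 0.003]
contact_force: [0.5, -0.8, -0.7]
grip_width: 0.0514
```

Call:
carry_out(series="0 0 -4 0 0.6; -2 2 -1 0 0.6; -2 3 0 0 0.6; -3 3 0 0 0.6; -2 3 0 0 0.6; -2 3 0 0 0.6; 0 0 0 0 0.6; 0 0 0 0 0.6")

```text
clock: 18.7
tcp_pos: [0.5065, -0.391, 0.177]
orientation: [-2.22, -2.219, 0.001]
contact_force: [-0.4, 0.9, -0.3]
grip_width: 0.0513
```

```bash
python3 look.py w7.png round,l,.542,-.440
```

```text
[ 0.50646725 -0.39095168  0.17698523] 0.05125789273249939 18.7
round,l,.542,-.440 [87. 53.] 0.78 2560 [ 0.3632 -0.2812] 0.813
round,l,.542,-.440 [316. 242.] 0.61 2593 [ 0.541  -0.4395] 0.077
```

View pics/w7.png

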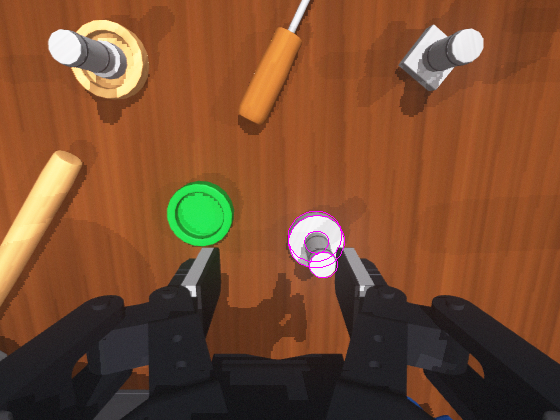

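round_s stands in nest_s at (105,60). Grey round_l is under the overlay at (316,242), so that's next.

Call:
carry_out(series="-2.5 1.8 0 0 0.6; -2.4 1.7 0 0 0.6; 0 0 3 0 0.6; 0 0 3 0 0.6; 0 0 3 0 0.6; 0 0 0 0 0.6; 0 0 0 0 0.6")

```text
clock: 19.68
tcp_pos: [0.5428, -0.4409, 0.0897]
orientation: [2.221, 2.22, 0.0]
contact_force: [-0.1, -0.7, 0.6]
grip_width: 0.0514
```

Call:
carry_out(series="0.1 -0.1 2 0 0.6; 0 0 2 0 0.6; 0 0 1.9 0 0.6; 0 0 0 0 0.6; 0 0 0 0 0; 0 0 0 0 0; 0 0 0 0 0; 0 0 0 0 0")

```text
clock: 20.68
tcp_pos: [0.5419, -0.44, 0.0301]
orientation: [2.221, 2.22, 0.0]
contact_force: [-1.0, -1.4, 3.9]
grip_width: 0.0208
```

Call:
carry_out(series="0 0 0 0 0; 0 0 -2 0 0; 0 0 -3 0 0; 0 0 -3 0 0; 0 0 -4 0 0; 0 0 0 0 0; 0 0 0 0 0")

```text
clock: 21.55
tcp_pos: [0.5408, -0.4386, 0.1482]
orientation: [-2.22, -2.22, 0.0]
contact_force: [-0.5, 1.0, -4.9]
grip_width: 0.0211
```

Call:
carry_out(series="2 0 0 0 0; 4 -0.7 0 0 0; 4 -0.7 0 0 0; 4 -0.7 0 0 0; 4 -0.7 0 0 0; 4 -0.7 0 0 0; 4 -0.7 0 0 0; 4 -0.7 0 0 0")

```text
clock: 22.55
tcp_pos: [0.4909, -0.1366, 0.1482]
orientation: [-2.218, -2.221, 0.002]
contact_force: [0.8, 0.5, -4.1]
grip_width: 0.0209
```

Call:
carry_out(series="4 -0.7 0 0 0; 4 -0.7 0 0 0; 4 -0.7 0 0 0; 4 -0.7 0 0 0; 4 -0.7 0 0 0; 0 0 0 0 0; 0 0 0 0 0")

```text
clock: 23.42
tcp_pos: [0.4564, 0.0606, 0.1487]
orientation: [-2.22, -2.222, 0.002]
contact_force: [-0.8, -0.5, -3.4]
grip_width: 0.0211
```

```bash
python3 look.py w8.png nest,l,.4485,.104
```

```text
[0.45637814 0.0605632  0.14867447] 0.02109744693600226 23.425
nest,l,.4485,.104 [267. 144.] 0.96 9027 [0.447 0.103] 0.037
```

View pics/w8.png

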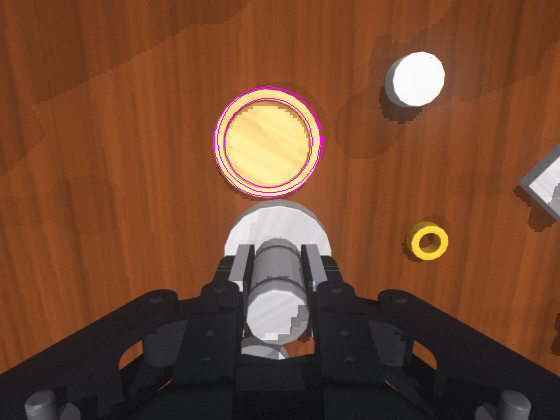

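Call:
carry_out(series="2.2 -0.45 0 0 0; 2.1 -0.45 0 0 0; 0 0 3 0 0; 0 0 3 0 0; 0 0 0 0 0; 0 0 0 0 0")

```text
clock: 24.28
tcp_pos: [0.4492, 0.103, 0.09]
orientation: [2.223, 2.22, 0.001]
contact_force: [0.2, -0.1, -4.4]
grip_width: 0.0203
```

Call:
carry_out(series="0 -0.1 2 0 0; 0 0 2 0 0; 0 0 1.1 0 0; 0 0 0 0 0; 0 0 0 0 0")

```text
clock: 24.9
tcp_pos: [0.448, 0.1036, 0.039]
orientation: [2.221, 2.221, 0.002]
contact_force: [0.0, -0.4, -3.0]
grip_width: 0.0207
```

```bash
python3 look.py w9.png nest,l,.4477,.1035
```

```text
[0.44803224 0.10358844 0.03898742] 0.020712143576256677 24.9
nest,l,.4477,.1035 [276. 199.] 0.8 8260 [0.4466 0.103 ] 1.596
```

View pics/w9.png

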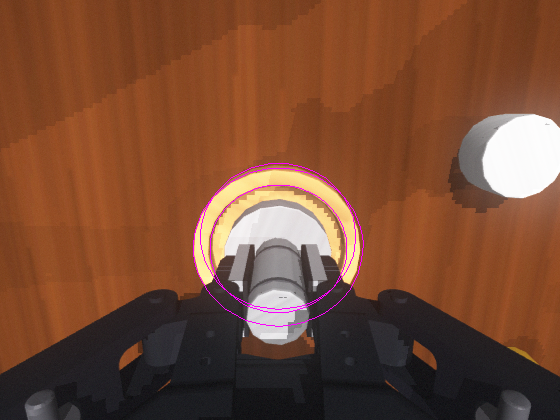

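Foot is inside the recess of nest_l. I'll release, rise and head for round_xl at (0.438, −0.110).

Call:
carry_out(series="0 0 0.05 0 0; 0 0 0 0 0.5; 0 0 0 0 0.5; 0 0 0 0 0.6; 0 0 -2 0 0.6; 0 0 -3 0 0.6; 0 0 -4 0 0.6; 0 0 -3 0 0.6")

```text
clock: 26.0
tcp_pos: [0.4478, 0.1036, 0.1594]
orientation: [2.221, 2.221, 0.002]
contact_force: [-0.3, 0.4, -0.9]
grip_width: 0.0514
```

Call:
carry_out(series="-3 0 -1 0 0.6; -4 0 0 0 0.6; -4 0 0 0 0.6; -4 -0.5 0 0 0.6; -4 -0.5 0 0 0.6; 0 0 0 0 0.6; 0 0 0 0 0.6")

```text
clock: 26.88
tcp_pos: [0.4376, -0.086, 0.1678]
orientation: [-2.221, -2.221, -0.001]
contact_force: [1.4, -0.2, 0.4]
grip_width: 0.0515
```

```bash
python3 look.py w10.png round,xl,.438,-.110
```

```text
[ 0.43759174 -0.0860344   0.1678344 ] 0.05146320757245364 26.875
round,xl,.438,-.110 [276. 218.] 0.92 3866 [ 0.4365 -0.1101] 0.062
```

View pics/w10.png

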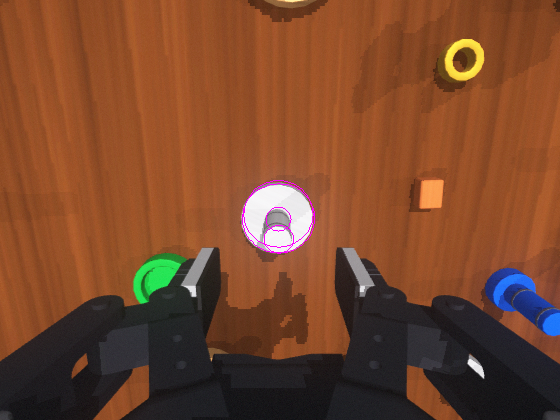

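Call:
carry_out(series="-2.4 0 0 0 0.6; 0 0 3 0 0.6; 0 0 3 0 0.6; 0 0 2 0 0.6; 0 0 0 0 0.6; 0 0 0 0 0.6", grip_force=70)

```text
clock: 27.72
tcp_pos: [0.4381, -0.11, 0.0884]
orientation: [2.22, 2.222, 0.001]
contact_force: [0.9, 0.5, -0.1]
grip_width: 0.0514
```

Call:
carry_out(series="0 -0.05 2 0 0.6; 0 0 2 0 0.6; 0 0 1.8 0 0.6; 0 0 0 0 0.6; 0 0 0 0 0; 0 0 0 0 0; 0 0 0 0 0; 0 0 0 0 0")

```text
clock: 28.72
tcp_pos: [0.4376, -0.1105, 0.031]
orientation: [2.221, 2.221, 0.002]
contact_force: [-1.7, 0.5, 7.0]
grip_width: 0.0208
```

Call:
carry_out(series="0 0 0 0 0; 0 0 -2 0 0; 0 0 -3 0 0; 0 0 -3 0 0; 0 0 -4 0 0; 0 0 0 0 0; 0 0 0 0 0")

```text
clock: 29.6
tcp_pos: [0.4361, -0.1102, 0.1491]
orientation: [-2.221, -2.221, 0.001]
contact_force: [-0.7, 0.1, -5.0]
grip_width: 0.0202
```

Call:
carry_out(series="2 0.5 0 0 0; 4 0.5 0 0 0; 4 0.5 0 0 0; 4 0 0 0 0; 4 0 0 0 0; 4 0 0 0 0; 4 -0.5 0 0 0; 4 -1 0 0 0")

```text
clock: 30.6
tcp_pos: [0.4358, 0.1902, 0.1479]
orientation: [-2.221, -2.22, 0.005]
contact_force: [-0.2, 0.1, -4.6]
grip_width: 0.0203
```

Call:
carry_out(series="3 -1.5 0 0 0; 3 -1.5 0 0 0; 2 -2 0 0 0; 0 -0.5 0 0 0; 0 0 0 0 0; 0 0 0 0 0")

```text
clock: 31.35
tcp_pos: [0.3824, 0.2684, 0.1493]
orientation: [2.223, 2.219, -0.002]
contact_force: [0.8, -0.1, -3.9]
grip_width: 0.0202
```

```bash
python3 look.py w11.png nest,xl,.382,.301
```

```text
[0.38243492 0.26839396 0.14925841] 0.020216441438424628 31.35
nest,xl,.382,.301 [279. 149.] 0.61 10031 [0.3824 0.3011] 0.181
```

View pics/w11.png

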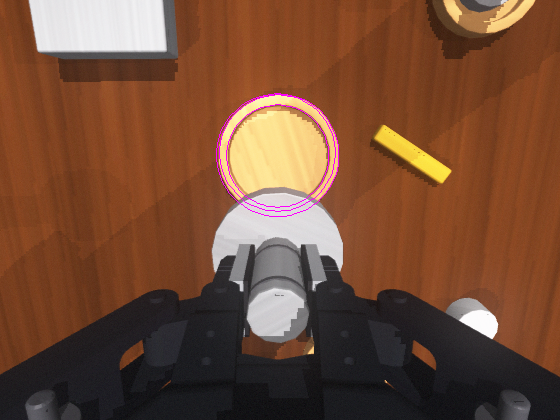

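Call:
carry_out(series="1.7 0 0 0 0; 1.5 0 0 0 0; 0 0 3 0 0; 0 0 3 0 0; 0 0 0 0 0; 0 0 0 0 0")

```text
clock: 32.2
tcp_pos: [0.3825, 0.3026, 0.0906]
orientation: [-2.221, -2.222, -0.002]
contact_force: [0.2, -0.4, -4.4]
grip_width: 0.0205
```

Call:
carry_out(series="-0.1 0 2 0 0; 0 0 2 0 0; 0 0 1.1 0 0; 0 0 0 0 0; 0 0 0 0 0")

```text
clock: 32.83
tcp_pos: [0.3826, 0.3011, 0.0395]
orientation: [-2.222, -2.221, -0.002]
contact_force: [-0.1, 0.2, -5.2]
grip_width: 0.0204
```

```bash
python3 look.py w12.png nest,xl,.3822,.301
```

```text
[0.38256905 0.30109472 0.03952619] 0.020421282421124103 32.825
nest,xl,.3822,.301 [289. 187.] 0.78 10323 [0.3824 0.3011] 1.683
```

View pics/w12.png

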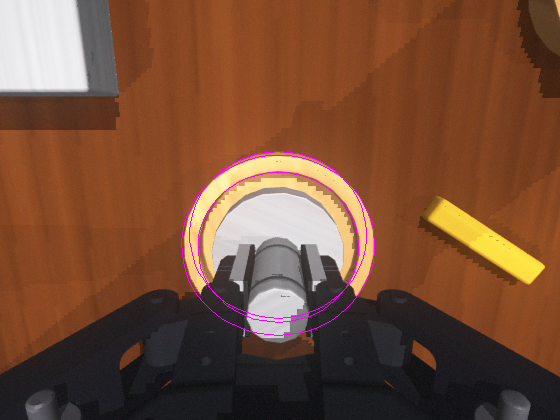

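Call:
carry_out(series="0 0 0.05 0 0; 0 0 0 0 0.5; 0 0 0 0 0.5; 0 0 0 0 0.6; 0 0 -2 0 0.6; 0 0 -3 0 0.6; 0 0 -4 0 0.6; 0 0 -3 0 0.6")

```text
clock: 33.92
tcp_pos: [0.3823, 0.3007, 0.1599]
orientation: [-2.222, -2.221, -0.002]
contact_force: [0.3, -0.9, -0.1]
grip_width: 0.0514
```

Call:
carry_out(series="0 0 -4 0 0.6; -2 2 -2 0 0.6; -2 4 -2 0 0.6; -2 4 -1 0 0.6; -2 4 0 0 0.6; -2 4 0 0 0.6; 0 0 0 0 0.6; 0 0 0 0 0.6")

```text
clock: 34.92
tcp_pos: [0.5613, 0.2009, 0.2479]
orientation: [-2.221, -2.221, 0.001]
contact_force: [0.4, 1.1, -0.7]
grip_width: 0.0515
```

```bash
cat > chk.py <<'E'
from bench import r,eyes,spotter
from h import *
o=r.get_obs(); print(o["clock"],o["tcp_pos"],o["contact_force"])
N=dict(s=(.3675,-.282),m=(.5305,.426),l=(.448,.1037),xl=(.3822,.301))
import itertools
ps=[eyes.grab_frame(n) for n in("side","scene")]
for n,p in zip(("side","scene"),ps):
    im=p["color"].copy()
    seen=[d for q in("round_s","round_xl") for d in spotter.trace(p,q)]
    for k,(x,y) in N.items():
        pts=[(PD[k]/2,.008,.022),(.011,.022,.072)]
        for rr,z0,z1 in pts:
            for z in (z0,z1): cv2.polylines(im,[np.int32(np.round(proj(p,cyl(x,y,rr,z,z)[:60])*1))],True,(255,0,255),1)
        u=proj(p,np.array([[x,y,.03]]))[0]
        for d in seen:
            if np.hypot(*(d["uv"]-u))<12: print(n,k,d["pixels"].sum(),fit(p,d["pixels"],pts))
    cv2.imwrite(f"pics/{n}_end.png",im); cv2.imwrite(f"pics/{n}_end2.png",cv2.resize(np.hstack([p["color"],]),None,fx=1.4,fy=1.4,interpolation=cv2.INTER_CUBIC))
E
python3 chk.py
```

```text
34.925 [0.5612675  0.20089704 0.24786489] [ 0.37195316  1.09049052 -0.70004419]
side s 364 (array([ 0.36831259, -0.28170277]), np.float64(0.07404654169360052))
side m 175 (array([0.53094943, 0.42914262]), np.float64(0.11878991596638656))
side l 339 (array([0.44799203, 0.10390005]), np.float64(0.08271155069697496))
side xl 391 (array([0.38296747, 0.30318028]), np.float64(0.06964545408956423))
scene s 286 (array([ 0.36768342, -0.28228644]), np.float64(0.08879747703277115))
scene m 241 (array([0.53053131, 0.42556705]), np.float64(0.13081116263932957))
scene l 357 (array([0.448708  , 0.10352999]), np.float64(0.10476190476190476))
```

View pics/side_end2.png

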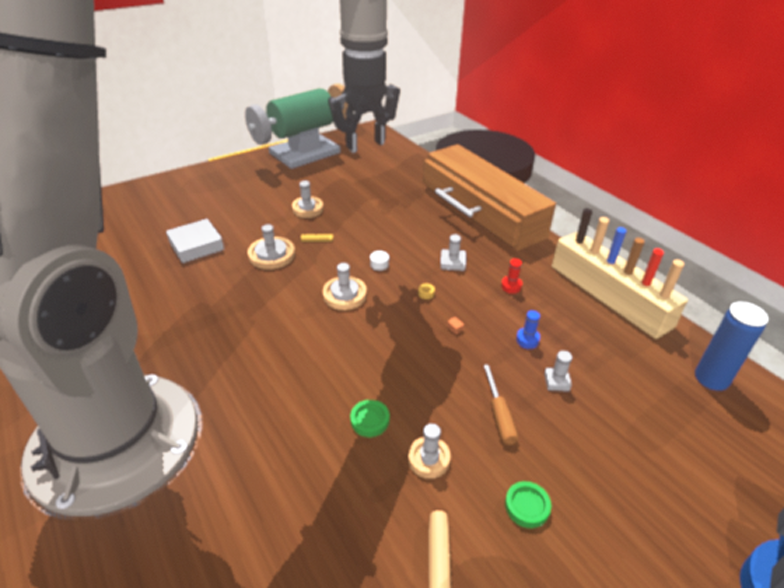

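View pics/scene_end.png

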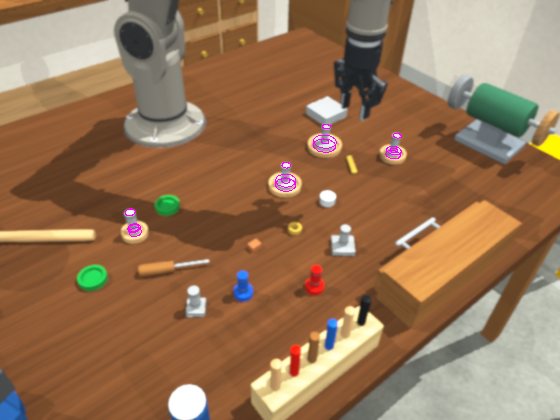

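All four stand upright in their saucers, with fits within about 3 mm of the centres. The square punches are untouched and the arm is clear, so I'm handing in.

```bash
python3 -c "
from bench import r
print(r.hand_in()); print(r.get_obs()['clock'])"
```

```text
the job is handed in; nothing more can be done
None
the job is handed in; nothing more can be done
```

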